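# Find the table-marker stand with the loose post and slide it into the repairs tray

## Robot

A 6-joint arm with a two-finger parallel gripper is mounted at the origin on the work surface. World frame = base frame: x ahead of the robot, y to its left, z up, the work surface at z = 0. Lengths are in m, angles in rad, forces in N, time in s.
With the tool pointing down it reaches from about 0.3 to 0.775 m from the base axis. Payload 14.6 kg.
Tool frame: the origin (TCP) lies on the centre line of the jaws, within the pads' length; the fingertips stand 19 mm ahead of it and the grasp point (between the pads) is the TCP; z points along the fingers, y is the direction in which the jaws open and shut (so a half turn about z gives the same grasp; the last joint's range is limited). The gripper opens to 94 mm and grips with 3 to 60 N. Pads are 16 mm wide; open, the fingers measure 119 mm over their backs; the gripper's body (75 mm by 177 mm) begins 78 mm behind the grasp point.
Start: joints at [-0.067, 0.3, 1.521, -0, 1.321, -0.067], TCP at [0.55, -0, 0.224] pointing down, gripper open.
Joint ranges: [-3.03, 3.03], [-0.79, 2.21], [0.23, 2.52], [-1.04, 4.18], [0, 3.07], [-2.55, 2.55]. Speed limits (rad/s): [2.22, 2.22, 2.57, 3.14, 3.14, 3.14].

## Interface

Orientations are given as [roll, pitch, yaw] about the fixed x, y, z axes, in that order (R = Rz(yaw) Ry(pitch) Rx(roll)).
In Python, from station import ctrl gives the robot as it stands. The module is installed in compiled form; this text tells all that it offers.
- The arm moves only by the shell command python3 -m creep 'ROWS' [FORCE]. ROWS is a JSON object of lists of equal length, an entry for each row: "translation": the shift along the world's x, y, z in mm, a list of three; "yaw": the turn about the world's z in rad; "gripper": the closure in counts, from 0 (fully open) to 255 (shut). A call has 1 to 5 rows; each row is the pose to reach, as a shift and turn from the pose measured when the call began; what a row does not reach only later rows make up. A row lasts 1/12 s, in which the tool goes at most 41.7 mm and 7.16 degrees, less where a joint would pass 70% of its speed; a pose out of reach is approached as far as the arm can. A call with a gripper value outside its range is refused whole. The fingers move at their own pace and stop on an object; FORCE is the grip in N (left out, the last holds). Time passes only in rows, so rows that repeat a pose let the fingers close. It gives the time, the measured TCP pose, the force and the opening at its end, in the units of the state.
- ctrl.get_obs(): the state, without advancing time (a new reading comes with each control period).
- ctrl.camera(name): name is "scene" or "side" or "wrist"; returns a dict with "pixels" (420x560x3 uint8, red, green, blue), "depth" (420x560 float32, m along the optical axis (not along the pixel's ray), 0 where there is no reading), "fx", "fy", "cx", "cy" (pixels), "R" (3x3) and "t" (3): a world point X has camera coordinates R X + t; the wrist camera has in their place "tool_from_camera" (4x4, takes a point from camera to tool coordinates, whose origin is the TCP and whose axes are the flange's). Camera axes: x right, y down, z forward; pixel columns grow to the right and rows downward; lengths in m; the calibration is good to about 2 mm. A picture is of the moment at which its call begins: read the wrist's pose just before it.
- ctrl.hand_in(): hands the job in, once; it reports no verdict.
The state is a dict: "time_s": time; "qpos": joint angles; "joint_vel": joint speeds; "tau": joint torques, N m; "ee_pos": TCP position; "eef_rot": TCP orientation; "force": force on the tool from outside, world axes, zero at the start; "moment": the same for the moment, N m; "grip_width": finger opening in m.
Only numpy, scipy, OpenCV 4.12 (cv2) and the standard library are available. Lean on these libraries where they do the work, as an engineer would, in place of code of your own. Each camera call takes 0.05 s, during which the arm holds its last target. There are 200 camera calls.

## Task

One of the three brass table-marker stands in the row has a loose post: starting with the one at the robot's left and working along to the right, rock each stand's post at its clip firmly to the left and then to the right to feel for play. When all three have been felt, slide the loose stand forward along the table until its whole foot is inside the open-fronted repairs tray, standing upright, and leave the two sound stands where they are and everything else undisturbed.

Things in the scene. Friction and masses are not known exactly. Their poses are not given: they have to be found in the camera images.
- stand_1: one of three alike brass table-marker stands: round foot 90 mm across, upright rim 10 mm high, dished to a boss 27 mm high; 8 mm post in its middle with a steel clip on top, 134 mm tall; 0.7 to 0.95 kg. Origin: centre of the foot's underside; z up, x away from the robot, y to the robot's left along the clip's width (yaw up to 0.3). Pushed low on the rim (3 to 8 N) it slides upright
- clip_1 (a point): centre of the spring clip of stand_1, 119 mm above the table. Clip 22 mm wide (stand's y), 11 mm thick (x), 30 mm high, from 104 to 134 mm; free room on either side. Pushed sideways here with about 3 N or more, the whole stand of a sound post starts to tip on its rim; it sits back when let go
- post_1 (a joint): lean of the post of stand_1 about the cross pin in its foot, 14 mm above the table (rad; 0 square, positive = top to stand's +y, the robot's left; it rocks only along y). Sound: gives under 1 mm at the clip for 1 N, springs back. Loose: swings 9 mm each way at the clip with 0.2 N to a stop at 0.09 rad, stays where left. Which is loose cannot be seen
- stand_2: one of three alike brass table-marker stands: round foot 90 mm across, upright rim 10 mm high, dished to a boss 27 mm high; 8 mm post in its middle with a steel clip on top, 134 mm tall; 0.7 to 0.95 kg. Origin: centre of the foot's underside; z up, x away from the robot, y to the robot's left along the clip's width (yaw up to 0.3). Pushed low on the rim (3 to 8 N) it slides upright
- clip_2 (a point): centre of the spring clip of stand_2, 119 mm above the table. Clip 22 mm wide (stand's y), 11 mm thick (x), 30 mm high, from 104 to 134 mm; free room on either side. Pushed sideways here with about 3 N or more, the whole stand of a sound post starts to tip on its rim; it sits back when let go
- post_2 (a joint): lean of the post of stand_2 about the cross pin in its foot, 14 mm above the table (rad; 0 square, positive = top to stand's +y, the robot's left; it rocks only along y). Sound: gives under 1 mm at the clip for 1 N, springs back. Loose: swings 9 mm each way at the clip with 0.2 N to a stop at 0.09 rad, stays where left. Which is loose cannot be seen
- stand_3: one of three alike brass table-marker stands: round foot 90 mm across, upright rim 10 mm high, dished to a boss 27 mm high; 8 mm post in its middle with a steel clip on top, 134 mm tall; 0.7 to 0.95 kg. Origin: centre of the foot's underside; z up, x away from the robot, y to the robot's left along the clip's width (yaw up to 0.3). Pushed low on the rim (3 to 8 N) it slides upright
- clip_3 (a point): centre of the spring clip of stand_3, 119 mm above the table. Clip 22 mm wide (stand's y), 11 mm thick (x), 30 mm high, from 104 to 134 mm; free room on either side. Pushed sideways here with about 3 N or more, the whole stand of a sound post starts to tip on its rim; it sits back when let go
- post_3 (a joint): lean of the post of stand_3 about the cross pin in its foot, 14 mm above the table (rad; 0 square, positive = top to stand's +y, the robot's left; it rocks only along y). Sound: gives under 1 mm at the clip for 1 N, springs back. Loose: swings 9 mm each way at the clip with 0.2 N to a stop at 0.09 rad, stays where left. Which is loose cannot be seen
- tray: fixed repairs tray beyond the row: green liner level with the table, wooden gallery 24 mm high at the back and both ends, open front facing the robot. Origin: centre of its underside; x away from the robot, y to its left. Liner from x = -65 mm (open edge) to +55 mm (back wall), ends at y = +/-215 mm. The row is about parallel, foot centres some 160 mm in front, 135 mm apart
- queen_1: bystander: ivory plastic chess queen, 36 mm across the base, 90 mm tall, standing near one end of the row. Origin at base centre, z up
- queen_2: bystander: ivory plastic chess queen, 36 mm across the base, 90 mm tall, standing near one end of the row. Origin at base centre, z up
- cup: bystander: grey enamel cup with pencils, 82 mm across, 80 mm tall (pencils to 150 mm), to the left of the tray. Origin at base centre, z up
- magnifier: bystander: chrome-rimmed magnifying glass lying flat, lens 89 mm across, handle 105 mm long to its -x, 16 mm high. Origin under the lens centre, z up
- clock: bystander: brown bakelite twin-dial chess clock, 60 x 200 x 130 mm, dials on its -x face. Origin at base centre, z up
- screwdriver: bystander: small screwdriver lying on the table, 170 mm long along its x. Origin near its middle, underside
Not all that is in view belongs to the job. Leave any blue, red or turquoise look-alike of the stand_3 alone.

How it is judged:
On the way, in this order (a step that is already met when the one before it is completed fails the run):
1. the post of the left-hand stand is rocked to the left: a sound one strained by at least 0.6 N at the clip, a loose one swung through more than half of its play ((((y of stand_1 in the frame of stand_2 above 0 m and y of stand_1 in the frame of stand_3 above 0 m) and value of joint post_1 above 0.003 rad) or ((y of stand_2 in the frame of stand_1 above 0 m and y of stand_2 in the frame of stand_3 above 0 m) and value of joint post_2 above 0.05 rad) or ((y of stand_3 in the frame of stand_1 above 0 m and y of stand_3 in the frame of stand_2 above 0 m) and value of joint post_3 above 0.003 rad))), for 0.05 s.
2. the post of the left-hand stand is rocked to the right: a sound one strained by at least 0.6 N at the clip, a loose one swung through more than half of its play ((((y of stand_1 in the frame of stand_2 above 0 m and y of stand_1 in the frame of stand_3 above 0 m) and value of joint post_1 below -0.003 rad) or ((y of stand_2 in the frame of stand_1 above 0 m and y of stand_2 in the frame of stand_3 above 0 m) and value of joint post_2 below -0.05 rad) or ((y of stand_3 in the frame of stand_1 above 0 m and y of stand_3 in the frame of stand_2 above 0 m) and value of joint post_3 below -0.003 rad))), for 0.05 s.
3. the post of the middle stand is rocked to the left: a sound one strained by at least 0.6 N at the clip, a loose one swung through more than half of its play (((((y of stand_1 in the frame of stand_2 above 0 m and y of stand_1 in the frame of stand_3 below 0 m) or (y of stand_1 in the frame of stand_2 below 0 m and y of stand_1 in the frame of stand_3 above 0 m)) and value of joint post_1 above 0.003 rad) or (((y of stand_2 in the frame of stand_1 above 0 m and y of stand_2 in the frame of stand_3 below 0 m) or (y of stand_2 in the frame of stand_1 below 0 m and y of stand_2 in the frame of stand_3 above 0 m)) and value of joint post_2 above 0.05 rad) or (((y of stand_3 in the frame of stand_1 above 0 m and y of stand_3 in the frame of stand_2 below 0 m) or (y of stand_3 in the frame of stand_1 below 0 m and y of stand_3 in the frame of stand_2 above 0 m)) and value of joint post_3 above 0.003 rad))), for 0.05 s.
4. the post of the middle stand is rocked to the right: a sound one strained by at least 0.6 N at the clip, a loose one swung through more than half of its play (((((y of stand_1 in the frame of stand_2 above 0 m and y of stand_1 in the frame of stand_3 below 0 m) or (y of stand_1 in the frame of stand_2 below 0 m and y of stand_1 in the frame of stand_3 above 0 m)) and value of joint post_1 below -0.003 rad) or (((y of stand_2 in the frame of stand_1 above 0 m and y of stand_2 in the frame of stand_3 below 0 m) or (y of stand_2 in the frame of stand_1 below 0 m and y of stand_2 in the frame of stand_3 above 0 m)) and value of joint post_2 below -0.05 rad) or (((y of stand_3 in the frame of stand_1 above 0 m and y of stand_3 in the frame of stand_2 below 0 m) or (y of stand_3 in the frame of stand_1 below 0 m and y of stand_3 in the frame of stand_2 above 0 m)) and value of joint post_3 below -0.003 rad))), for 0.05 s.
5. the post of the right-hand stand is rocked to the left: a sound one strained by at least 0.6 N at the clip, a loose one swung through more than half of its play ((((y of stand_1 in the frame of stand_2 below 0 m and y of stand_1 in the frame of stand_3 below 0 m) and value of joint post_1 above 0.003 rad) or ((y of stand_2 in the frame of stand_1 below 0 m and y of stand_2 in the frame of stand_3 below 0 m) and value of joint post_2 above 0.05 rad) or ((y of stand_3 in the frame of stand_1 below 0 m and y of stand_3 in the frame of stand_2 below 0 m) and value of joint post_3 above 0.003 rad))), for 0.05 s.
6. the post of the right-hand stand is rocked to the right: a sound one strained by at least 0.6 N at the clip, a loose one swung through more than half of its play ((((y of stand_1 in the frame of stand_2 below 0 m and y of stand_1 in the frame of stand_3 below 0 m) and value of joint post_1 below -0.003 rad) or ((y of stand_2 in the frame of stand_1 below 0 m and y of stand_2 in the frame of stand_3 below 0 m) and value of joint post_2 below -0.05 rad) or ((y of stand_3 in the frame of stand_1 below 0 m and y of stand_3 in the frame of stand_2 below 0 m) and value of joint post_3 below -0.003 rad))), for 0.05 s.
7. the loose stand is upright with its whole foot in the repairs tray (x of stand_2 in the frame of tray between -0.027 and 0.02 m and y of stand_2 in the frame of tray between -0.18 and 0.18 m and height (world z) of stand_2 below 0.006 m and angle between stand_2's own z axis and vertical below 0.06 rad and linear speed of stand_2 below 0.02 m/s), for 0.2 s.
At the end, for the whole second after the job is handed in: The loose stand is at rest and upright (within 0.06 rad), flat on the table with its foot wholly inside the repairs tray (at most 7 mm over the open front edge), and the two sound stands are upright, at rest and within 40 mm of where they stood (all of step 7 and distance of each of stand_1, stand_3 from where it was at the start of the episode below 0.04 m and angle between each of stand_1, stand_3's own z axis and vertical below 0.06 rad and linear speed of each of stand_1, stand_3 below 0.02 m/s); the robot touches nothing.
It fails at once if a chess queen is shifted by more than 40 mm or knocked over (distance of any of queen_1, queen_2 from where it was at the start of the episode above 0.04 m or angle between any of queen_1, queen_2's own z axis and vertical above 0.6 rad).
It fails at once if the cup or the chess clock is shifted by more than 40 mm or knocked over (distance of any of cup, clock from where it was at the start of the episode above 0.04 m or angle between any of cup, clock's own z axis and vertical above 0.6 rad).
It fails at once if the magnifying glass or the screwdriver is shifted by more than 40 mm (distance of any of magnifier, screwdriver from where it was at the start of the episode above 0.04 m).
It fails at once if a stand is toppled or lifted (foot tilted over 0.5 rad or raised over 40 mm) (angle between any of stand_1, stand_2, stand_3's own z axis and vertical above 0.5 rad or height (world z) of any of stand_1, stand_2, stand_3 above 0.04 m).
It also fails if it takes over 59 s, if anything falls off the work surface, if the arm or the gripper's body presses on something with over 40 N, if the wrist force passes 120 N, or if a joint passes its speed limit or range.

## Working session

There is one attempt and no reset: what is moved stays moved. The work goes in short steps, Python scripts to look and compute and a shell command to move; the robot and the scene stay as the last step left them, time stands still between calls to the robot, and variables do not carry over. Pictures are saved under pics/ and viewed, about 8 in all and at most 12, crops included, and the job is handed in when it is done.

```bash
mkdir -p pics; cat > h.py <<'E'
import numpy as np,cv2
from station import ctrl
def snap(n,f):
    c=ctrl.camera(n); np.savez(f'pics/{f}.npz',**c); cv2.imwrite(f'pics/{f}.png',c['pixels'][:,:,::-1]); return c
def world(c):
    v,u=np.mgrid[:420,:560]; d=c['depth']
    P=np.stack([(u-c['cx'])/c['fx']*d,(v-c['cy'])/c['fy']*d,d],-1)
    return (P-c['t'])@c['R']
E
python3 - <<'E'
from h import *
o=ctrl.get_obs(); print({k:np.round(v,3) for k,v in o.items()})
a=snap('scene','s0');b=snap('side','d0')
for c in(a,b): print(c['R'].round(3),c['t'].round(3),c['fx'])
E
```

```text
{'time_s': np.float64(0.0), 'qpos': array([-0.067,  0.3  ,  1.522, -0.   ,  1.321, -0.067]), 'joint_vel': array([ 0.   , -0.001,  0.001,  0.001, -0.002, -0.   ]), 'tau': array([-2.0000e-03, -5.3181e+01, -3.5274e+01,  7.1000e-02,  2.4000e-02,
       -0.0000e+00]), 'ee_pos': array([0.55 , 0.   , 0.224]), 'eef_rot': array([-3.14 , -0.   ,  1.571]), 'force': array([-0.31 , -0.713,  0.533]), 'moment': array([-0.002,  0.009,  0.055]), 'grip_width': np.float64(0.094)}
[[-0.151  0.989 -0.004]
 [ 0.564  0.083 -0.821]
 [-0.812 -0.126 -0.57 ]] [ 0.098 -0.194  1.625] 417.5904004410246
[[ 0.954 -0.3   -0.007]
 [-0.16  -0.489 -0.858]
 [ 0.254  0.819 -0.514]] [-0.481  0.166  1.   ] 390.2007447086701
```

View pics/s0.png

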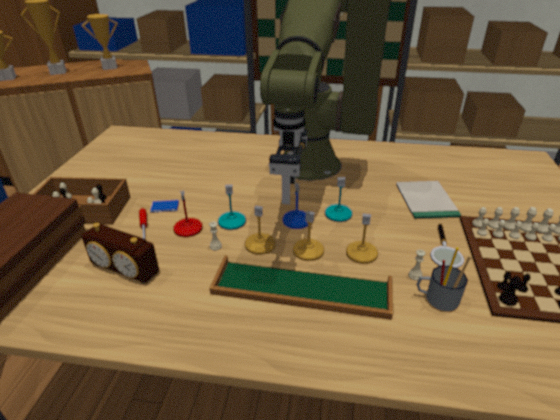

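View pics/d0.png

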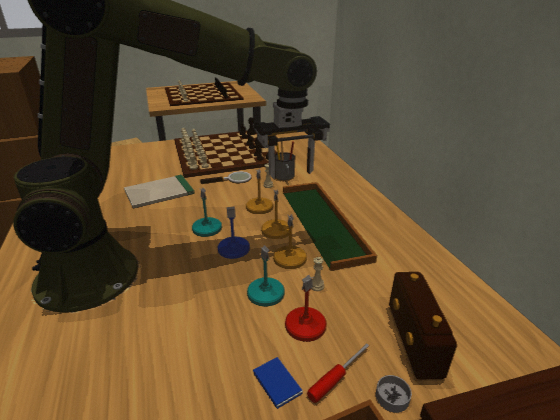

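The scene view looks back at the robot, so image right is the robot's left. The brass feet are at about (362,252) for the left stand, (309,249) for the middle and (260,243) for the right. Queens are at (214,238) and (417,265), and the green tray is at about (303,287). The look-alikes stand nearer the robot at (188,226), (232,220), (296,218) and (339,212).

```bash
cat >> h.py <<'E'
def feet(c,lo,hi,zr,box,minA=15):
    W=world(c); hsv=cv2.cvtColor(c['pixels'],cv2.COLOR_RGB2HSV)
    m=cv2.inRange(hsv,lo,hi)>0
    m&=(c['depth']>0)&(W[...,2]>zr[0])&(W[...,2]<zr[1])&(W[...,0]>box[0])&(W[...,0]<box[1])&(W[...,1]>box[2])&(W[...,1]<box[3])
    n,L,s,_=cv2.connectedComponentsWithStats(m.astype(np.uint8),connectivity=8)
    return [(s[i],W[L==i]) for i in range(1,n) if s[i,4]>=minA]
E
python3 - <<'E'
from h import *
for f in('s0','d0'):
    c=dict(np.load(f'pics/{f}.npz')); print(f)
    box=(.3,.9,-.4,.4)
    for nm,lo,hi,zr in [('all>12mm',(0,0,0),(180,255,255),(.008,.2)),('green',(50,80,0),(85,255,255),(-.02,.012)),]:
        for s,P in feet(c,lo,hi,zr,box,25):
            col=''
            (ctr,r)=cv2.minEnclosingCircle((P[:,:2]*1000).astype(np.float32))
            top=P[P[:,2]>np.maximum(.1,P[:,2].max()-.03)]
            print(nm,s,np.round(ctr),round(r),'min',P.min(0).round(3),'max',P.max(0).round(3),'top',top.mean(0).round(3) if len(top) else '')
E
```

```text
s0
all>12mm [325 177  28  44 469] [329. 132.] 45 min [0.3   0.089 0.008] max [0.371 0.175 0.136] top [0.327 0.131 0.122]
all>12mm [ 283  182   42   78 1089] [454.  28.] 120 min [ 0.338 -0.041  0.008] max [0.568 0.1   0.138] top [0.475 0.037 0.123]
all>12mm [218 184  28  45 520] [ 418. -196.] 47 min [ 0.375 -0.238  0.008] max [ 0.463 -0.152  0.136] top [ 0.418 -0.197  0.123]
all>12mm [173 189  30  47 516] [ 472. -321.] 46 min [ 0.429 -0.363  0.008] max [ 0.516 -0.277  0.136] top [ 0.473 -0.32   0.123]
all>12mm [245 205  31  48 626] [519. -87.] 46 min [ 0.474 -0.13   0.008] max [ 0.562 -0.043  0.136] top [ 0.517 -0.087  0.123]
all>12mm [346 213  32  49 670] [513. 205.] 46 min [0.471 0.161 0.008] max [0.558 0.248 0.136] top [0.513 0.205 0.122]
all>12mm [413 213  12   5  47] [309. 383.] 17 min [0.3   0.366 0.008] max [0.321 0.4   0.016] top 
all>12mm [209 221  13  27 195] [ 545. -211.] 16 min [ 0.53  -0.227  0.008] max [ 0.561 -0.196  0.092] top 
all>12mm [ 120  233   40   50 1411] [ 690. -369.] 45 min [ 0.655 -0.4    0.008] max [ 0.727 -0.327  0.126] top [ 0.694 -0.365  0.11 ]
all>12mm 
[... 1341 characters left out ...]
top [ 0.417 -0.202  0.122]
all>12mm [ 285  257   42   82 1498] [ 499. -285.] 92 min [ 0.427 -0.369  0.008] max [ 0.557 -0.205  0.134] top [ 0.47  -0.325  0.122]
all>12mm [389 272  40  55 921] [ 685. -373.] 45 min [ 0.646 -0.4    0.014] max [ 0.724 -0.332  0.125] top [ 0.681 -0.373  0.111]
all>12mm [265 357  15   7  35] [ 372. -399.] 14 min [ 0.357 -0.4    0.008] max [ 0.386 -0.39   0.013] top 
green [ 285  190   81   76 2580] [661.  59.] 213 min [ 0.602 -0.146 -0.003] max [0.734 0.265 0.006] top 
green [200 226  21  11  53] [332. 102.] 33 min [0.301 0.082 0.   ] max [0.364 0.111 0.011] top 
green [248 292  36  14 111] [ 413. -211.] 42 min [ 0.372 -0.245  0.   ] max [ 0.454 -0.202  0.012] top
```

```bash
cat >> h.py <<'E'
def brass(c):
    W=world(c); r={}
    for n,y0 in(('L',.202),('M',.057),('R',-.09)):
        near=(abs(W[...,1]-y0)<.06)&(abs(W[...,0]-.516)<.055)&(c['depth']>0)
        P=W[near]
        rim=P[(P[:,2]>.006)&(P[:,2]<.03)]; top=P[(P[:,2]>.106)&(P[:,2]<.14)]; cap=P[(P[:,2]>.1325)&(P[:,2]<.14)]
        (q,rad)=cv2.minEnclosingCircle((rim[:,:2]*1000).astype(np.float32)) if len(rim) else ((0,0),0)
        r[n]=dict(foot=np.round(q),r=round(rad,1),n=len(top),lo=(top.min(0)*1000).round() if len(top) else 0,hi=(top.max(0)*1000).round() if len(top) else 0,cap=(cap.mean(0)*1000).round() if len(cap) else 0)
    return r
E
python3 - <<'E'
from h import *
for f in('s0','d0'):
    c=dict(np.load(f'pics/{f}.npz')); print(f)
    for k,v in brass(c).items(): print(k,v)
    W=world(c);h=cv2.cvtColor(c['pixels'],cv2.COLOR_RGB2HSV)
    m=(cv2.inRange(h,(50,80,0),(85,255,255))>0)&(W[...,0]>.58)&(W[...,2]<.008)&(abs(W[...,2])<.008)
    q=cv2.minAreaRect((W[m][:,:2]*1000).astype(np.float32)); print(q, cv2.boxPoints(q).round())
    wall=W[(W[...,2]>.019)&(W[...,2]<.03)&(W[...,0]>.58)&(W[...,0]<.77)&(W[...,1]>-.2)&(W[...,1]<.3)]
    q=cv2.minAreaRect((wall[:,:2]*1000).astype(np.float32)); print(cv2.boxPoints(q).round())
E
```

```text
s0
L {'foot': array([513., 205.]), 'r': 45.6, 'n': 88, 'lo': array([503., 194., 106.]), 'hi': array([519., 216., 136.]), 'cap': array([512., 205., 134.])}
M {'foot': array([524.,  56.]), 'r': 45.2, 'n': 83, 'lo': array([515.,  43., 106.]), 'hi': array([531.,  66., 135.]), 'cap': array([522.,  58., 134.])}
R {'foot': array([519., -87.]), 'r': 46.0, 'n': 85, 'lo': array([508., -99., 107.]), 'hi': array([524., -77., 136.]), 'cap': array([515., -90., 134.])}
((658.7362670898438, 52.13177490234375), (429.396240234375, 94.38944244384766), 87.60173034667969) [[ 603. -160.]
 [ 697. -164.]
 [ 715.  265.]
 [ 621.  269.]]
[[ 601. -170.]
 [ 734. -175.]
 [ 749.  276.]
 [ 616.  280.]]
d0
L {'foot': array([512., 199.]), 'r': 44.9, 'n': 39, 'lo': array([506., 189., 106.]), 'hi': array([518., 213., 136.]), 'cap': array([513., 201., 134.])}
M {'foot': array([523.,  50.]), 'r': 46.3, 'n': 42, 'lo': array([518.,  35., 106.]), 'hi': array([530.,  66., 135.]), 'cap': array([525.,  54., 134.])}
R {'foot': array([515., -91.]), 'r': 45.4, 'n': 61, 'lo': array([ 510., -104.,  107.]), 'hi': array([522., -79., 136.]), 'cap': array([518., -90., 134.])}
((669.0482177734375, 59.07615661621094), (415.5341796875, 118.17168426513672), 87.80020904541016) [[ 602. -146.]
 [ 720. -151.]
 [ 736.  264.]
 [ 618.  269.]]
[[ 601. -174.]
 [ 731. -179.]
 [ 749.  274.]
 [ 619.  279.]]
```

```bash
python3 -m creep '{"translation":[[-8,40,0],[-16,80,0],[-24,120,0],[-32,160,0],[-37,202,0]],"yaw":[-0.12,-0.24,-0.36,-0.48,-0.6],"gripper":[119,119,119,119,119]}' 20
python3 -m creep '{"translation":[[0,0,0],[0,0,0],[0,0,0],[0,0,0],[0,0,0]],"yaw":[-0.12,-0.24,-0.36,-0.48,-0.6],"gripper":[119,119,119,119,119]}'
python3 -m creep '{"translation":[[0,0,0],[0,0,0],[0,0,0],[0,0,0],[0,0,0]],"yaw":[-0.12,-0.24,-0.36,-0.40,-0.40],"gripper":[119,119,119,119,119]}'
python3 -c "from h import *;snap('scene','s1');print(ctrl.get_obs()['qpos'].round(2))"
```

```text
time_s: 0.52
ee_pos: [0.5141, 0.1886, 0.2238]
eef_rot: [-3.14, 0.0, 0.996]
force: [0.9, -0.8, -0.1]
grip_width: 0.0641
time_s: 0.93
ee_pos: [0.5139, 0.1887, 0.2235]
eef_rot: [-3.14, 0.001, 0.391]
force: [1.4, -1.0, 0.1]
grip_width: 0.0502
time_s: 1.35
ee_pos: [0.5138, 0.1887, 0.2231]
eef_rot: [-3.14, 0.002, -0.011]
force: [0.1, 0.5, 0.5]
grip_width: 0.0502
[0.28 0.3  1.53 0.   1.32 1.86]
```

```bash
python3 -m creep '{"translation":[[-1,14,-20],[-1,14,-50],[-1,14,-80],[-1,14,-104],[-1,14,-104]],"yaw":[0,0,0,0,0],"gripper":[119,119,119,119,119]}'
python3 - <<'E'
from h import *
a=snap('scene','s2');b=snap('side','d2');print(ctrl.get_obs()['ee_pos'],ctrl.get_obs()['force'])
i=cv2.resize(a['pixels'][180:300,300:440],None,fx=3.4,fy=3.4); j=cv2.resize(b['pixels'][130:250,200:300],None,fx=3.2,fy=3.4)
cv2.imwrite('pics/v1.png',np.hstack([i,j])[:,:,::-1])
E
```

```text
time_s: 1.82
ee_pos: [0.5106, 0.202, 0.1146]
eef_rot: [3.14, 0.009, -0.006]
force: [-0.8, -0.1, -0.5]
grip_width: 0.0499
[0.51282665 0.20268627 0.11951882] [ 0.65757115 -0.26426643  0.71496191]
```

View pics/v1.png

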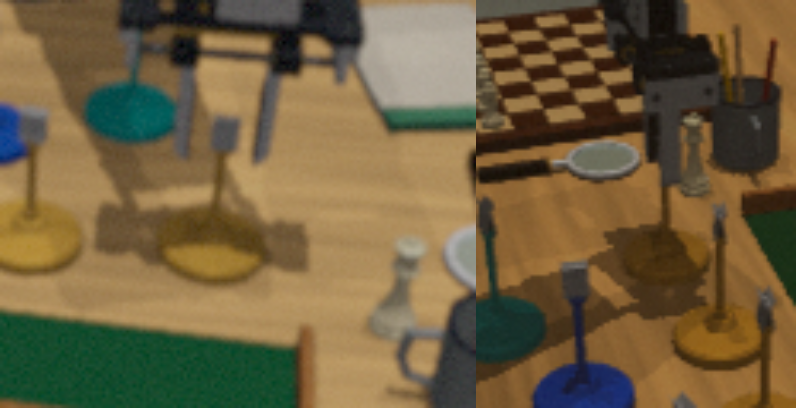

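The clip, at about (225,130) in the left crop, sits centred between the fingers, at (185,·) and (262,·). Now the leftward rock.

```bash
python3 -m creep '{"translation":[[0,5,0],[0,9,0],[0,11,0],[0,11,0],[0,11,0]],"yaw":[0,0,0,0,0],"gripper":[119,119,119,119,119]}'
python3 -m creep '{"translation":[[0,2,0],[0,4,0],[0,4,0],[0,4,0],[0,4,0]],"yaw":[0,0,0,0,0],"gripper":[119,119,119,119,119]}'
python3 -m creep '{"translation":[[0,2,0],[0,2,0],[0,2,0],[0,2,0],[0,2,0]],"yaw":[0,0,0,0,0],"gripper":[119,119,119,119,119]}'
python3 -m creep '{"translation":[[0,2,0],[0,2,0],[0,2,0],[0,2,0],[0,2,0]],"yaw":[0,0,0,0,0],"gripper":[119,119,119,119,119]}'
python3 -m creep '{"translation":[[0,2,0],[0,2,0],[0,2,0],[0,2,0],[0,2,0]],"yaw":[0,0,0,0,0],"gripper":[119,119,119,119,119]}'
python3 -c "from h import *;print(brass(snap('scene','s3'))['L'])"
```

```text
time_s: 2.33
ee_pos: [0.5129, 0.2139, 0.1201]
eef_rot: [-3.14, 0.002, -0.007]
force: [0.6, -0.8, -0.2]
grip_width: 0.05
time_s: 2.75
ee_pos: [0.5129, 0.2179, 0.12]
eef_rot: [-3.14, 0.002, -0.006]
force: [0.2, 0.1, 0.1]
grip_width: 0.0501
time_s: 3.17
ee_pos: [0.5129, 0.2199, 0.12]
eef_rot: [-3.14, 0.002, -0.006]
force: [0.5, 0.9, -0.0]
grip_width: 0.0501
time_s: 3.58
ee_pos: [0.5129, 0.2219, 0.12]
eef_rot: [-3.14, 0.002, -0.006]
force: [-0.1, 0.7, 0.4]
grip_width: 0.0502
time_s: 4.0
ee_pos: [0.5129, 0.2239, 0.12]
eef_rot: [-3.14, 0.002, -0.006]
force: [-0.3, 0.2, -0.1]
grip_width: 0.0501
{'foot': array([513., 205.]), 'r': 45.8, 'n': 196, 'lo': array([504., 188., 106.]), 'hi': array([523., 261., 140.]), 'cap': array([516., 216., 136.])}
```

```bash
cat >> h.py <<'E'
def lean(c):
    W=world(c); out={}
    for n,x0,y0 in(('L',.5125,.202),('M',.5235,.053),('R',.517,-.089)):
        P=W[(abs(W[...,1]-y0)<.025)&(abs(W[...,0]-x0)<.02)&(c['depth']>0)]
        f=lambda a,b:(np.median(P[(P[:,2]>a)&(P[:,2]<b)],0)[:2]*1000).round(1)
        out[n]=(f(.03,.055),f(.07,.095))
    return out
E
python3 - <<'E'
from h import *
for f in 's0','s3':print(lean(dict(np.load(f'pics/{f}.npz'))))
b=snap('side','d3');print(lean(dict(np.load('pics/d0.npz'))),lean(b))
E
```

```text
{'L': (array([514.9, 204.9]), array([514.1, 204.7])), 'M': (array([524.8,  56.1]), array([525.2,  55. ])), 'R': (array([519.4, -87. ]), array([518.1, -85.9]))}
{'L': (array([514.3, 206.4]), array([514.5, 209.2])), 'M': (array([524.9,  56.1]), array([524.8,  55.1])), 'R': (array([518.1, -86.6]), array([518.4, -85.6]))}
{'L': (array([511.8, 200. ]), array([512. , 199.4])), 'M': (array([522.2,  49.6]), array([522.7,  50.7])), 'R': (array([516.2, -92.8]), array([515.2, -91.9]))} {'L': (array([512.5, 203.3]), array([511.9, 204. ])), 'M': (array([522.4,  49.6]), array([522.5,  50.2])), 'R': (array([515.6, -92.5]), array([515.1, -92.3]))}
```

```bash
python3 -m creep '{"translation":[[0,1,0],[0,1,0],[0,1,0],[0,1,0]],"yaw":[0,0,0,0],"gripper":[119,119,119,119]}'
python3 -m creep '{"translation":[[0,-8,0],[0,-16,0],[0,-24,0],[0,-32,0],[0,-35,0]],"yaw":[0,0,0,0,0],"gripper":[119,119,119,119,119]}'
python3 -m creep '{"translation":[[0,-3,0],[0,-5,0],[0,-7,0],[0,-7,0],[0,-7,0]],"yaw":[0,0,0,0,0],"gripper":[119,119,119,119,119]}'
python3 -m creep '{"translation":[[0,-1,0],[0,-1,0],[0,-1,0],[0,-1,0],[0,-1,0]],"yaw":[0,0,0,0,0],"gripper":[119,119,119,119,119]}'
python3 -c "from h import *;print(lean(snap('scene','s4'))['L'],lean(snap('side','d4'))['L'])"
```

```text
time_s: 4.43
ee_pos: [0.5129, 0.2249, 0.12]
eef_rot: [-3.14, 0.002, -0.006]
force: [0.4, -0.6, -0.7]
grip_width: 0.05
time_s: 4.85
ee_pos: [0.513, 0.1885, 0.1201]
eef_rot: [-3.14, 0.002, -0.008]
force: [-0.6, -0.8, 0.2]
grip_width: 0.05
time_s: 5.27
ee_pos: [0.513, 0.1817, 0.1201]
eef_rot: [-3.14, 0.002, -0.007]
force: [-0.1, 1.0, 0.1]
grip_width: 0.0505
time_s: 5.68
ee_pos: [0.513, 0.1809, 0.1202]
eef_rot: [-3.14, 0.001, -0.007]
force: [-0.5, 4.1, 2.3]
grip_width: 0.05
(array([514.4, 202.5]), array([514. , 198.6])) (array([511.6, 196.4]), array([510.7, 194. ]))
```

```bash
python3 -m creep '{"translation":[[0,8,0],[0,12,15],[0,12,40],[0,12,70],[0,12,70]],"yaw":[0,0,0,0,0],"gripper":[119,119,119,119,119]}'
python3 -m creep '{"translation":[[2,-35,0],[5,-70,0],[8,-105,0],[10,-140,0],[10,-140,0]],"yaw":[0,0,0,0,0],"gripper":[119,119,119,119,119]}'
python3 -c "from h import *;print(ctrl.get_obs()['ee_pos'],lean(snap('scene','s5')),lean(snap('side','d5')))"
```

```text
time_s: 6.2
ee_pos: [0.5147, 0.1935, 0.1953]
eef_rot: [-3.139, -0.005, -0.007]
force: [0.3, 0.3, 0.6]
grip_width: 0.0501
time_s: 6.62
ee_pos: [0.5247, 0.049, 0.1949]
eef_rot: [-3.14, -0.005, -0.011]
force: [0.2, 0.5, -0.3]
grip_width: 0.0497
[0.52471233 0.04898616 0.19487603] {'L': (array([514.7, 202.9]), array([513.1, 198.4])), 'M': (array([525.6,  56.4]), array([524.6,  55.1])), 'R': (array([518.8, -87. ]), array([518.5, -85.9]))} {'L': (array([511.3, 197.2]), array([511.1, 194.3])), 'M': (array([521.4,  49.7]), array([522. ,  50.9])), 'R': (array([515.6, -92.6]), array([515.3, -92.6]))}
```

The left stand's post stays leaning to the right with nothing touching it, so that one is loose. The other two still have to be felt.

```bash
python3 -m creep '{"translation":[[0,6,-20],[0,6,-45],[0,6,-75],[0,6,-75],[0,6,-75]],"yaw":[0,0,0,0,0],"gripper":[119,119,119,119,119]}'
python3 -m creep '{"translation":[[0,4,0],[0,8,0],[0,10,0],[0,10,0],[0,10,0]],"yaw":[0,0,0,0,0],"gripper":[119,119,119,119,119]}'
python3 -m creep '{"translation":[[0,1,0],[0,2,0],[0,3,0],[0,3,0],[0,3,0]],"yaw":[0,0,0,0,0],"gripper":[119,119,119,119,119]}'
python3 -m creep '{"translation":[[0,1,0],[0,2,0],[0,2,0],[0,2,0]],"yaw":[0,0,0,0],"gripper":[119,119,119,119]}'
python3 -m creep '{"translation":[[0,1,0],[0,1,0],[0,1,0],[0,1,0]],"yaw":[0,0,0,0],"gripper":[119,119,119,119]}'
python3 -c "from h import *;print(lean(snap('scene','s6'))['M'],lean(snap('side','d6'))['M'],ctrl.get_obs()['force'])"
```

```text
time_s: 7.13
ee_pos: [0.5241, 0.0597, 0.1194]
eef_rot: [-3.139, -0.002, -0.008]
force: [0.7, 0.5, 0.5]
grip_width: 0.0505
time_s: 7.55
ee_pos: [0.5246, 0.0696, 0.1204]
eef_rot: [-3.14, -0.004, -0.008]
force: [0.5, -4.3, 3.6]
grip_width: 0.05
time_s: 7.97
ee_pos: [0.5246, 0.0726, 0.1205]
eef_rot: [-3.14, -0.004, -0.008]
force: [0.1, -5.1, 5.5]
grip_width: 0.05
time_s: 8.3
ee_pos: [0.5246, 0.0746, 0.1205]
eef_rot: [-3.14, -0.004, -0.008]
force: [0.7, -4.8, 4.4]
grip_width: 0.0497
time_s: 8.63
ee_pos: [0.5246, 0.0756, 0.1205]
eef_rot: [-3.14, -0.004, -0.008]
force: [-0.2, -4.1, 3.2]
grip_width: 0.0503
(array([524.7,  57. ]), array([525.3,  60.6])) (array([522.4,  52.1]), array([521.9,  55.6])) [-0.37312553 -4.48013557  3.4450839 ]
```

M is sound: it showed 4 to 5 N straight away. Now its rightward rock.

```bash
python3 -m creep '{"translation":[[0,-3,0],[0,-6,0],[0,-9,0],[0,-15,0],[0,-24,0]],"yaw":[0,0,0,0,0],"gripper":[119,119,119,119,119]}'
python3 -m creep '{"translation":[[0,-5,0],[0,-8,0],[0,-8,0],[0,-8,0]],"yaw":[0,0,0,0],"gripper":[119,119,119,119]}'
python3 -m creep '{"translation":[[0,-2,0],[0,-2,0],[0,-2,0],[0,-2,0]],"yaw":[0,0,0,0],"gripper":[119,119,119,119]}'
python3 -c "from h import *;print(lean(snap('scene','s7'))['M'],lean(snap('side','d7'))['M'],ctrl.get_obs()['force'])"
```

```text
time_s: 9.15
ee_pos: [0.5245, 0.0515, 0.1204]
eef_rot: [-3.139, -0.004, -0.007]
force: [0.2, -1.0, -0.0]
grip_width: 0.05
time_s: 9.48
ee_pos: [0.5246, 0.0433, 0.1204]
eef_rot: [-3.139, -0.004, -0.008]
force: [-0.4, 0.3, -0.2]
grip_width: 0.05
time_s: 9.82
ee_pos: [0.5246, 0.0414, 0.1204]
eef_rot: [-3.139, -0.004, -0.008]
force: [0.3, 0.0, 0.3]
grip_width: 0.0498
(array([524.9,  56.3]), array([524.8,  55.1])) (array([521.7,  50. ]), array([521.8,  50.8])) [ 0.28695001 -0.15096198 -0.96403624]
```

```bash

python3 -m creep '{"translation":[[0,-1,0],[0,-2,0],[0,-2,0],[0,-2,0]],"yaw":[0,0,0,0],"gripper":[119,119,119,119]}'
python3 -m creep '{"translation":[[0,-1,0],[0,-1,0],[0,-1,0],[0,-1,0]],"yaw":[0,0,0,0],"gripper":[119,119,119,119]}'
python3 -m creep '{"translation":[[0,-1,0],[0,-1,0],[0,-1,0],[0,-1,0]],"yaw":[0,0,0,0],"gripper":[119,119,119,119]}'
python3 -c "from h import *;print(lean(snap('scene','s8'))['M'],lean(snap('side','d8'))['M'],ctrl.get_obs()['force'])"
```

```text
time_s: 10.25
ee_pos: [0.5245, 0.0395, 0.1204]
eef_rot: [-3.139, -0.004, -0.008]
force: [-1.4, 1.5, -0.1]
grip_width: 0.05
time_s: 10.58
ee_pos: [0.5245, 0.0386, 0.1205]
eef_rot: [-3.139, -0.004, -0.008]
force: [-1.1, 2.7, 2.5]
grip_width: 0.0503
time_s: 10.92
ee_pos: [0.5246, 0.0377, 0.1206]
eef_rot: [-3.139, -0.004, -0.008]
force: [-1.0, 5.5, 3.3]
grip_width: 0.0504
(array([525.1,  54. ]), array([525.7,  52.7])) (array([521.3,  49. ]), array([521.6,  49.1])) [-1.93102086  4.38729501  3.88886088]
```

```bash
python3 -m creep '{"translation":[[0,2,0],[0,5,0],[0,12,0],[0,16,30],[0,16,70]],"yaw":[0,0,0,0,0],"gripper":[119,119,119,119,119]}'
python3 -m creep '{"translation":[[-2,-36,5],[-4,-72,10],[-6,-108,10],[-8,-142,10],[-8,-142,10]],"yaw":[0,0,0,0,0],"gripper":[119,119,119,119,119]}'
python3 -c "from h import *;print(ctrl.get_obs()['ee_pos'],lean(snap('scene','s9')))"
```

```text
time_s: 11.43
ee_pos: [0.5231, 0.0544, 0.1886]
eef_rot: [-3.139, 0.002, -0.007]
force: [1.0, 1.0, 0.6]
grip_width: 0.0499
time_s: 11.85
ee_pos: [0.5146, -0.0919, 0.1986]
eef_rot: [-3.141, 0.002, -0.011]
force: [-0.0, 0.1, -0.1]
grip_width: 0.0504
[ 0.51464253 -0.09187863  0.19855453] {'L': (array([514. , 202.5]), array([513.7, 198.9])), 'M': (array([526. ,  56.1]), array([525. ,  55.1])), 'R': (array([517.7, -86.8]), array([517.8, -86.2]))}
```

```bash
python3 -m creep '{"translation":[[2,2,-20],[2,2,-45],[2,2,-79],[2,2,-79],[2,2,-79]],"yaw":[0,0,0,0,0],"gripper":[119,119,119,119,119]}'
python3 -m creep '{"translation":[[0,4,0],[0,8,0],[0,12,0],[0,12,0],[0,12,0]],"yaw":[0,0,0,0,0],"gripper":[119,119,119,119,119]}'
python3 -m creep '{"translation":[[0,1,0],[0,2,0],[0,2,0],[0,2,0]],"yaw":[0,0,0,0],"gripper":[119,119,119,119]}'
python3 -m creep '{"translation":[[0,1,0],[0,2,0],[0,2,0],[0,2,0]],"yaw":[0,0,0,0],"gripper":[119,119,119,119]}'
python3 -c "from h import *;print(lean(snap('scene','s10'))['R'],lean(snap('side','d10'))['R'],ctrl.get_obs()['force'])"
```

```text
time_s: 12.32
ee_pos: [0.5164, -0.0866, 0.119]
eef_rot: [-3.139, 0.006, -0.01]
force: [-0.3, -0.3, 0.9]
grip_width: 0.0503
time_s: 12.73
ee_pos: [0.5168, -0.0745, 0.1199]
eef_rot: [-3.14, 0.004, -0.009]
force: [0.3, -0.4, 0.5]
grip_width: 0.0501
time_s: 13.07
ee_pos: [0.5169, -0.0728, 0.1201]
eef_rot: [-3.141, 0.004, -0.009]
force: [0.2, -3.6, 2.4]
grip_width: 0.0503
time_s: 13.4
ee_pos: [0.5171, -0.071, 0.1203]
eef_rot: [-3.141, 0.003, -0.009]
force: [-0.7, -5.2, 3.8]
grip_width: 0.0501
(array([518.5, -84.8]), array([518.4, -83.3])) (array([516.1, -91.2]), array([516.7, -89.3])) [-0.74780678 -4.89809084  4.86886191]
```

```bash
python3 -m creep '{"translation":[[0,-2,0],[0,-5,0],[0,-14,0],[0,-22,0],[0,-29,0]],"yaw":[0,0,0,0,0],"gripper":[119,119,119,119,119]}'
python3 -m creep '{"translation":[[0,-2,0],[0,-3,0],[0,-3,0],[0,-3,0]],"yaw":[0,0,0,0],"gripper":[119,119,119,119]}'
python3 -m creep '{"translation":[[0,-1,0],[0,-1,0],[0,-1,0],[0,-1,0]],"yaw":[0,0,0,0],"gripper":[119,119,119,119]}'
python3 -m creep '{"translation":[[0,-1,0],[0,-1,0],[0,-1,0],[0,-1,0]],"yaw":[0,0,0,0],"gripper":[119,119,119,119]}'
python3 -m creep '{"translation":[[0,-1,0],[0,-1,0],[0,-1,0],[0,-1,0]],"yaw":[0,0,0,0],"gripper":[119,119,119,119]}'
python3 -c "from h import *;print(lean(snap('scene','s11'))['R'],lean(snap('side','d11'))['R'],ctrl.get_obs()['force'])"
```

```text
time_s: 13.92
ee_pos: [0.517, -0.1009, 0.1202]
eef_rot: [-3.141, 0.003, -0.01]
force: [-0.5, -0.1, -0.3]
grip_width: 0.0501
time_s: 14.25
ee_pos: [0.517, -0.1036, 0.1201]
eef_rot: [-3.14, 0.003, -0.01]
force: [-0.1, 2.9, 0.5]
grip_width: 0.0501
time_s: 14.58
ee_pos: [0.517, -0.1044, 0.1202]
eef_rot: [-3.14, 0.003, -0.009]
force: [-0.8, 3.5, 3.0]
grip_width: 0.0504
time_s: 14.92
ee_pos: [0.5171, -0.1053, 0.1203]
eef_rot: [-3.14, 0.003, -0.009]
force: [-1.3, 5.3, 4.1]
grip_width: 0.0504
time_s: 15.25
ee_pos: [0.5171, -0.1063, 0.1204]
eef_rot: [-3.14, 0.003, -0.009]
force: [-1.2, 5.0, 4.0]
grip_width: 0.0502
(array([518.5, -87.5]), array([518.4, -88.6])) (array([515.4, -93.5]), array([515. , -94.6])) [1.92706954e-03 5.22634743e+00 4.66322819e+00]
```

```bash
python3 -m creep '{"translation":[[0,2,0],[0,5,0],[0,14,0],[0,15,35],[0,15,76]],"yaw":[0,0,0,0,0],"gripper":[119,119,119,119,119]}'
python3 -m creep '{"translation":[[-10,36,0],[-20,72,0],[-30,108,0],[-40,144,0],[-50,180,0]],"yaw":[0,0,0,0,0],"gripper":[195,195,195,195,195]}'
python3 -m creep '{"translation":[[-10,36,0],[-20,72,0],[-25,108,0],[-25,112,0],[-25,112,0]],"yaw":[0,0,0,0,0],"gripper":[195,195,195,195,195]}'
python3 -c "from h import *;print(ctrl.get_obs()['ee_pos'],lean(snap('scene','s12')),brass(snap('side','d12'))['L'])"
```

```text
time_s: 15.77
ee_pos: [0.5158, -0.0903, 0.195]
eef_rot: [-3.139, 0.008, -0.009]
force: [-0.7, -0.6, 0.3]
grip_width: 0.0502
time_s: 16.18
ee_pos: [0.4649, 0.0914, 0.195]
eef_rot: [-3.14, 0.008, -0.009]
force: [0.9, 0.3, 0.0]
grip_width: 0.0229
time_s: 16.6
ee_pos: [0.4393, 0.2052, 0.1949]
eef_rot: [-3.14, 0.008, -0.006]
force: [0.3, -0.4, 0.2]
grip_width: 0.0222
[0.43928424 0.20516631 0.1948823 ] {'L': (array([514.5, 202.6]), array([513.7, 198.7])), 'M': (array([524.5,  56.2]), array([524.7,  55. ])), 'R': (array([518. , -87.1]), array([518.7, -85.7]))} {'foot': array([511., 203.]), 'r': 47.4, 'n': 38, 'lo': array([506., 181., 106.]), 'hi': array([518., 205., 136.]), 'cap': array([512., 189., 134.])}
```

```bash
python3 -m creep '{"translation":[[0,-2,-35],[0,-2,-70],[0,-2,-105],[0,-2,-135],[0,-2,-145]],"yaw":[0,0,0,0,0],"gripper":[195,195,195,195,195]}'
python3 -m creep '{"translation":[[0,0,-8],[0,0,-16],[0,0,-23],[0,0,-23]],"yaw":[0,0,0,0],"gripper":[195,195,195,195]}'
python3 - <<'E'
from h import *
a=snap('scene','s13');b=snap('side','d13');print(ctrl.get_obs()['ee_pos'],ctrl.get_obs()['force'])
i=cv2.resize(a['pixels'][180:300,300:440],None,fx=3.4,fy=3.4); j=cv2.resize(b['pixels'][130:250,200:300],None,fx=3.2,fy=3.4)
cv2.imwrite('pics/v2.png',np.hstack([i,j])[:,:,::-1])
E
```

```text
time_s: 17.12
ee_pos: [0.4384, 0.1991, 0.0463]
eef_rot: [3.141, 0.013, -0.011]
force: [-0.6, -0.2, -0.8]
grip_width: 0.0221
time_s: 17.45
ee_pos: [0.4385, 0.1988, 0.023]
eef_rot: [3.141, 0.013, -0.011]
force: [-0.9, -0.2, -0.8]
grip_width: 0.0219
[0.43885682 0.19915746 0.02396103] [ 0.44730899  1.05616633 -0.09490418]
```

View pics/v2.png

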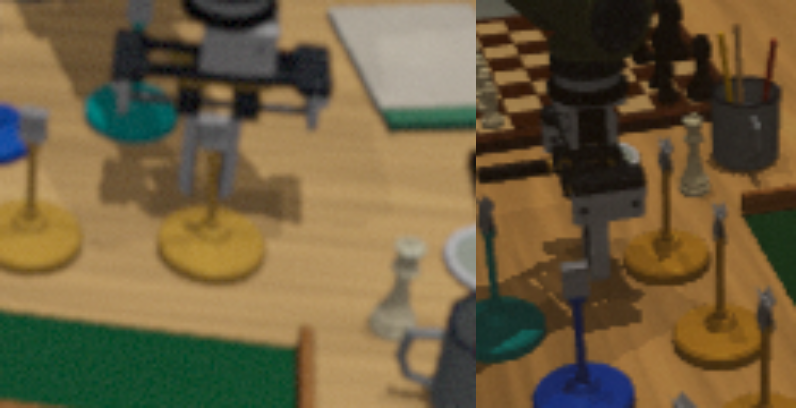

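The left stand's foot is at about (212,243) in the left crop, and the fingers are behind it at (188–225,190). The body's front stays clear of the clip.

```bash
python3 -m creep '{"translation":[[6,4,0],[12,4,0],[17,4,0],[20,4,0],[20,4,0]],"yaw":[0,0,0,0,0],"gripper":[195,195,195,195,195]}'
python3 -m creep '{"translation":[[4,0,0],[8,0,0],[13,0,0],[19,0,0],[25,-1,0]],"yaw":[0,0,0,0,0],"gripper":[195,195,195,195,195]}'
python3 -c "
from h import *;print(ctrl.get_obs()['ee_pos'])
for n in 'scene','side':
  W=world(snap(n,n+'14'));P=W[(W[...,2]>.006)&(W[...,2]<.03)&(abs(W[...,1]-.2)<.06)&(W[...,0]>.485)&(W[...,0]<.6)];print(cv2.minEnclosingCircle((P[:,:2]*1000).astype(np.float32)),lean(dict(R=0) and np.load('pics/%s14.npz'%n))['L'])
"
```

```text
time_s: 17.97
ee_pos: [0.4596, 0.2032, 0.0241]
eef_rot: [3.141, 0.012, -0.011]
force: [-0.7, 0.3, -0.9]
grip_width: 0.0221
time_s: 18.38
ee_pos: [0.4838, 0.2022, 0.0238]
eef_rot: [3.141, 0.015, -0.011]
force: [-7.9, 1.2, 3.3]
grip_width: 0.0222
[0.48377247 0.20218016 0.02377238]
((532.8008422851562, 201.7396240234375), 48.59646987915039) (array([494.3, 215.9]), array([493., 219.]))
((529.1746826171875, 199.31614685058594), 48.964115142822266) (array([531.6, 198.5]), array([494.1, 180.8]))
```

```bash
python3 -m creep '{"translation":[[7,0,0],[14,0,0],[21,-1,0],[28,-1,0],[35,-1,0]],"yaw":[0,0,0,0,0],"gripper":[195,195,195,195,195]}'
python3 -m creep '{"translation":[[7,0,0],[14,0,0],[21,-1,0],[28,-1,0],[35,-1,0]],"yaw":[0,0,0,0,0],"gripper":[195,195,195,195,195]}'
python3 - <<'E'
from h import *
print(ctrl.get_obs()['ee_pos'])
for n in 'scene','side':
  W=world(snap(n,n+'15'));P=W[(W[...,2]>.006)&(W[...,2]<.018)&(abs(W[...,1]-.2)<.06)&(W[...,0]>.575)&(W[...,0]<.68)];print(cv2.minEnclosingCircle((P[:,:2]*1000).astype(np.float32)),P.max(0).round(3),P.min(0).round(3))
  Q=W[(W[...,2]>.106)&(W[...,2]<.14)&(abs(W[...,1]-.2)<.06)&(W[...,0]>.59)&(W[...,0]<.68)];print('clip',np.median(Q,0).round(3))
E
```

```text
time_s: 18.9
ee_pos: [0.5189, 0.201, 0.0236]
eef_rot: [3.141, 0.015, -0.011]
force: [-9.5, 0.7, 4.8]
grip_width: 0.0222
time_s: 19.32
ee_pos: [0.5531, 0.2001, 0.0236]
eef_rot: [3.14, 0.018, -0.011]
force: [-10.6, 0.5, 7.3]
grip_width: 0.022
[0.5530775  0.20005469 0.02358662]
((605.3236694335938, 202.39830017089844), 45.20630645751953) [0.648 0.245 0.018] [0.575 0.158 0.006]
clip [0.605 0.192 0.122]
((601.1035766601562, 196.05735778808594), 47.12677001953125) [0.647 0.243 0.018] [0.576 0.151 0.006]
clip [0.605 0.189 0.128]
```

```bash
python3 -m creep '{"translation":[[7,0,0],[14,0,0],[21,-1,0],[28,-1,0],[35,-1,0]],"yaw":[0,0,0,0,0],"gripper":[195,195,195,195,195]}'
python3 -m creep '{"translation":[[7,0,0],[14,0,0],[21,-1,0],[28,-1,0],[35,-1,0]],"yaw":[0,0,0,0,0],"gripper":[195,195,195,195,195]}'
python3 -m creep '{"translation":[[-10,0,0],[-25,0,0],[-40,0,0],[-50,0,0],[-50,0,0]],"yaw":[0,0,0,0,0],"gripper":[195,195,195,195,195]}'
python3 -m creep '{"translation":[[-5,0,30],[-5,0,70],[-5,0,110],[-5,0,150],[-5,0,170]],"yaw":[0,0,0,0,0],"gripper":[195,195,195,195,195]}'
python3 - <<'E'
from h import *
print(ctrl.get_obs()['ee_pos'])
for n in 'scene','side':
  c=snap(n,n+'16');W=world(c);P=W[(W[...,2]>.008)&(W[...,2]<.028)&(abs(W[...,1]-.197)<.055)&(W[...,0]>.61)&(W[...,0]<.725)];print(cv2.minEnclosingCircle((P[:,:2]*1000).astype(np.float32)),P.max(0).round(3),P.min(0).round(3))
  print(lean(c),{k:v['foot'] for k,v in brass(c).items()})
a=np.load('pics/scene16.npz')['pixels'][180:330];b=np.load('pics/side16.npz')['pixels'][100:280]
cv2.imwrite('pics/v3.png',np.vstack([cv2.resize(a[:,150:500],(700,300)),cv2.resize(b[:,150:480],(550,300))[:, :550] if 0 else cv2.resize(b[:,150:470],(700,290))])[:,:,::-1])
E
```

```text
time_s: 19.83
ee_pos: [0.5884, 0.199, 0.0234]
eef_rot: [3.14, 0.018, -0.011]
force: [-8.3, 0.1, 5.0]
grip_width: 0.022
time_s: 20.25
ee_pos: [0.6226, 0.1982, 0.0234]
eef_rot: [3.14, 0.02, -0.011]
force: [-10.2, -0.5, 6.6]
grip_width: 0.0217
time_s: 20.67
ee_pos: [0.5714, 0.1983, 0.0234]
eef_rot: [3.14, 0.02, -0.01]
force: [0.5, -1.1, 1.2]
grip_width: 0.0223
time_s: 21.08
ee_pos: [0.568, 0.1986, 0.1989]
eef_rot: [-3.142, 0.014, -0.01]
force: [1.0, 0.5, -0.2]
grip_width: 0.0223
[0.56795316 0.19857462 0.19893224]
((676.0198974609375, 198.55767822265625), 45.12352752685547) [0.719 0.242 0.028] [0.633 0.155 0.008]
{'L': (array([nan, nan]), array([nan, nan])), 'M': (array([524. ,  56.1]), array([524. ,  54.8])), 'R': (array([518.3, -86.9]), array([518. , -85.7]))} {'L': array([0, 0]), 'M': array([525.,  56.]), 'R': array([517., -87.])}
((674.636474609375, 194.96109008789062), 46.195648193359375) [0.717 0.241 0.028] [0.629 0.149 0.008]
{'L': (array([nan, nan]), array([nan, nan])), 'M': (array([522.3,  50.2]), array([522.7,  50.6])), 'R': (array([515.7, -92.9]), array([515.3, -92.7]))} {'L': array([487., 242.]), 'M': array([523.,  51.]), 'R': array([516., -91.])}
  return _methods._mean(a, axis=axis, dtype=dtype,
  ret = um.true_divide(
```

View pics/v3.png

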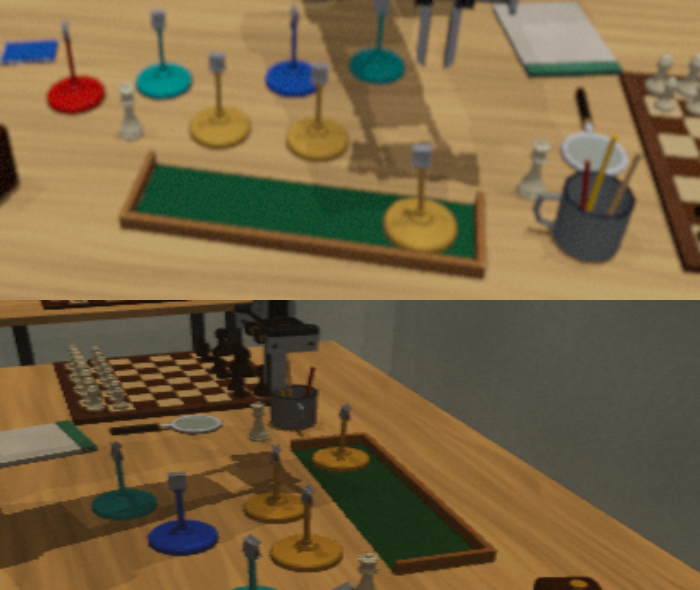

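The brass foot is flat on the liner at (420,223) in the upper crop. It is about 16 mm behind the open edge and clear of the walls. The M and R stands, the queens and the cup are where they were.

```bash
python3 -m creep '{"translation":[[0,0,0],[0,0,0]],"yaw":[0,0],"gripper":[195,195]}'; python3 -c "from station import ctrl;print(ctrl.hand_in())"
```

```text
time_s: 21.35
ee_pos: [0.5686, 0.1986, 0.1975]
eef_rot: [-3.141, 0.013, -0.011]
force: [-0.0, -0.2, -1.1]
grip_width: 0.0218
the job is handed in; nothing more can be done
None
```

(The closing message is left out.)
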